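# Load a reagent pack onto the sloped rail of the loading rack

### The arm

A 6-joint arm with a two-finger parallel gripper is mounted at the origin on a cart in front of the work surface, level with it; the furniture and walls round the work are solid. World frame = base frame: x ahead of the robot, y to its left, z up, the work surface at z = 0. Lengths are in m, angles in rad, forces in N, time in s.
With the tool pointing down it reaches from about 0.35 to 0.725 m from the base axis. Payload 4.3 kg.
Tool frame: the origin (TCP) lies midway between the tips of the shut fingers; the grasp point (between the pads) lies 19 mm behind it; x points along the fingers, z is the direction in which the jaws open and shut, and the axes are right-handed (so a half turn about x gives the same grasp; the last joint's range is limited). The gripper opens to 85 mm and grips with 20 to 120 N. Pads are 22 mm wide; open, the fingers measure 114 mm over their backs; the gripper's body (76 mm by 85 mm) begins 54 mm behind the grasp point. The pads swing forward as they close: fully open they stand 13 mm farther back than shut.
Start: joints at [1.09, 0.377, 0.081, 1.274, 0, 1.46], TCP at [0.208, 0.536, 0.231] pointing down, gripper open.
Joint ranges: [-2.72, 2.72], [-0.84, 1.66], [-1.02, 1.22], [-1.77, 2.12], [-1.37, 1.28], [-3.14, 3.14]. Speed limits (rad/s): [2.57, 2.57, 3.14, 3.14, 3.14, 3.14].

### API

Orientations are given as a 3x3 rotation matrix whose columns are the frame's x, y, z axes.
In Python, from cell import * gives the robot as it stands. Calls block until the motion is done:
- move_pose(position, orientation): joint-space move of the TCP to a pose.
- move_linear(position, frame=None, velocity=0.15, max_force=None): straight line of the TCP; frame=None keeps the orientation; velocity is the mean speed in m/s. With max_force (N) it stops when the force on the tool has changed by that much, and returns True; else False.
- movej(angles): joint-space move.
- ungrasp() and grab(squeeze=None): open the fingers fully, or close them until they stop; squeeze is the grip in N (None keeps the last).
- pause(seconds).
- ik(position, orientation): joint angles nearest the present ones, or None.
- sense(): the state.
- capture(name): name is "scene" or "top"; returns (picture, depth): 400x640x3 uint8, red, green, blue; 400x640 float32, m along the optical axis (not along the pixel's ray), 0 where there is no reading.
- calibration(name): a dict with "fx", "fy", "cx", "cy" (pixels), "world_to_cam" (4x4, takes a point from world to camera coordinates). Camera axes: x right, y down, z forward; pixel columns grow to the right and rows downward; lengths in m; the calibration is good to about 2 mm. A picture is of the moment at which its call begins. calibration takes no time and is no camera call.
A pose or a line that the arm cannot do raises Unreachable and nothing moves.
- close_job(): hands the job in, once; it reports no verdict.
The state is a dict: "clock": time; "joint_positions": joint angles; "joint_vel": joint speeds; "joint_efforts": joint torques, N m; "tool_pos": TCP position; "tool_rot": TCP orientation; "force": force on the tool from outside, world axes, zero at the start; "wrist_torque": the same for the moment, N m; "opening": opening from 0.0 (shut) to 1.0 (fully open).
Only numpy, scipy, OpenCV 4.12 (cv2) and the standard library are available. Lean on these libraries where they do the work, as an engineer would, in place of code of your own. Each camera call takes 0.05 s, during which the arm holds its last target. There are 200 camera calls.

### The job

Take the teal reagent pack out of the grey storage caddy and stand it on the open worktop and let go, then take it again the other way: on the rack there is room for fingers only at its two broader sides. Set it gently astride the raised sloping rail of the rack, between the two blue end plates, fully down on the rail and slid down the slope until it rests against the lower end plate; either way round will do. Do not drop or tip it over, and leave the orange pack, the sample cup and the swab box where they are.

Things in the scene. Friction and masses are not known exactly. Their poses are not given: they have to be found in the camera images.
- pack: white plastic reagent pack, teal labels and top; 62 (x) x 46 (y) x 110 mm high, about 0.25 kg. Origin: centre of underside, z up. Two skids along x (6 mm thick, 12 mm deep, at the y sides) leave a channel 34 mm wide, 12 mm deep in the underside. Starts in either bay of the caddy, x along the caddy's x; there only its x faces are free for fingers, on the rail only its y faces.
- spare_pack: white plastic reagent pack, orange labels and top; 62 (x) x 46 (y) x 110 mm high, about 0.25 kg. Origin: centre of underside, z up. Stands in the caddy's other bay; a bystander.
- caddy: fixed grey storage caddy, base 84 (x) x 140 (y) x 6 mm, origin at the centre of its underside, z up. Upright walls 6 mm thick, 56 mm long in x, 117 mm high, at y = -64, 0, +64 mm make two bays 58 mm wide, open at both x ends and the top. A pack stands in a bay on the 6 mm base.
- rack: fixed loading rack: grey foot plate 124 (x) x 66 (y) x 8 mm with two posts that carry the sloping rail; origin at the centre of the foot's underside, z up. Its x points up the slope, away from the robot.
- rail: the rack's fixed aluminium rail, 26 mm wide (y). Origin: middle of its top face, 65 mm above the worktop; z square to that face, x along the rail, 0.262 rad uphill (low end -x, robot side). Blue end plates, 50 mm wide in y, inner faces at x = -37 and +37 mm, tops at z = 98 mm. Loaded pack: x along the rail, origin at z = -12 mm; friction keeps it from sliding by itself.
- stop (a point): where the rail's top face meets the inner face of the lower blue end plate, mid-width (x = -37 mm in the rail's frame). A pack resting against this plate has its origin at x = -6 mm in the rail's frame; 12 mm play along the rail, 4 mm at each side.
- clear_spot (a point): a point on the worktop, near its front edge and between rack and caddy, with about 50 mm of clear surface all round; the pack can be stood here, squared to the worktop (any open part of the worktop will do).
- sample_cup: sample cup with yellow lid, 59 mm wide, 66 mm high, loose; origin at the centre of its underside; a bystander.
- swab_box: blue and white cardboard box, 60 (x) x 95 (y) x 50 mm, loose; origin at the centre of its underside; a bystander.
Things that resemble listed ones, but are neither listed nor needed, are in the scene too. What is shaped like the pack but pink or purple is not meant.

How it is judged:
By the outcome, as a careful person would: the job done as asked, in the order asked, and still so for the second after the job is handed in, with the robot touching nothing.
It also fails if it takes over 61 s, if anything falls off the work surface, if the arm or the gripper's body presses on something with over 40 N, if the wrist force passes 120 N, or if a joint passes its speed limit or range.

## Working session

There is one attempt and no reset: what is moved stays moved. The work goes in short steps, each a Python script; the robot and the scene stay as the last script left them, time stands still between calls to the robot, and variables do not carry over. Pictures are saved under pics/ and viewed, about 8 in all and at most 12, crops included, and the job is handed in when it is done.

```bash
ls; mkdir -p pics; python3 - <<'E'
from cell import *
import cv2,numpy as np
for n in("scene","top"):
    p,d=capture(n); cv2.imwrite(f"pics/{n}0.png",p[:,:,::-1]); np.savez(f"{n}0.npz",p=p,d=d)
    c=calibration(n); print(n,c["fx"],c["cx"],c["cy"]); print(np.round(c["world_to_cam"],3).tolist())
    print((d==0).mean())
print(sense()["clock"])
E
```

```text
pics
scene 392.99409001877433 322.78687678869596 199.3033955154428
[[0.481, -0.877, 0.01, -0.392], [-0.394, -0.227, -0.891, 0.236], [0.783, 0.424, -0.455, 0.728], [0.0, 0.0, 0.0, 1.0]]
0.00399609375
top 373.3433873680973 322.3939321172668 201.01546250393687
[[0.008, -1.0, -0.02, -0.144], [-0.995, -0.006, -0.1, 0.558], [0.1, 0.02, -0.995, 0.979], [0.0, 0.0, 0.0, 1.0]]
0.004109375
0.1
```

View pics/scene0.png

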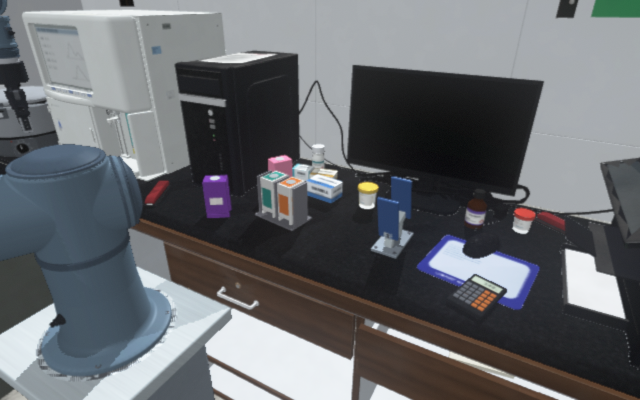

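View pics/top0.png

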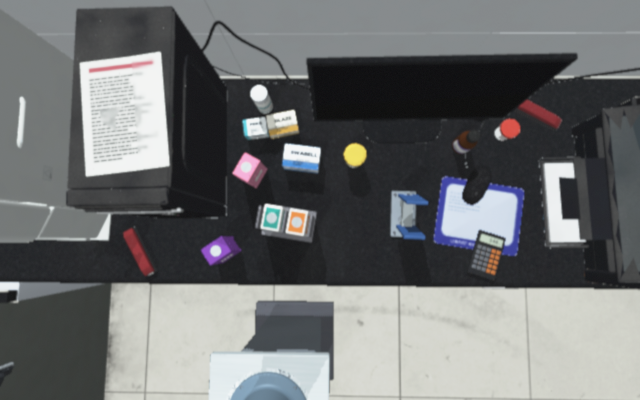

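Top view: the teal pack is at (272,218), in the left bay of the caddy. The scene view shows it at (268,192). Things it could be taken for:
- orange spare pack (297,221)
- purple pack (220,250)
- pink pack (250,170)
- small teal-labelled box (255,127)

I choose (272,218). The rack is at (405,215).

```bash
cat > h.py <<'E'
import numpy as np,cv2
from cell import *
def cloud(n,p=None,d=None):
    if p is None: p,d=capture(n)
    c=calibration(n); v,u=np.mgrid[:400,:640]
    X=np.stack([(u-c["cx"])/c["fx"]*d,(v-c["cy"])/c["fy"]*d,d],-1)
    M=np.linalg.inv(c["world_to_cam"]); W=X@M[:3,:3].T+M[:3,3]; W[d==0]=np.nan
    return p,W,cv2.cvtColor(p,cv2.COLOR_RGB2HSV)
def rect(P):
    r=cv2.minAreaRect((P[:,:2]*1000).astype(np.float32)); return np.round(r[0],1),np.round(r[1],1),round(r[2],1)
E
python3 - <<'E'
from h import *
for n in("top","scene"):
    f=np.load(n+"0.npz"); p,W,H=cloud(n,f["p"],f["d"])
    x,y,z=np.moveaxis(W,-1,0); h,s,v=np.moveaxis(H.astype(int),-1,0)
    wt=(z<.02)&(z>-.02)&(x>.3)&(x<.7)&(abs(y)<.5); print(n,"table z",np.median(z[wt]))
    near=(x>.3)&(x<.75)&(y>-.6)&(y<.3)
    for nm,m in dict(teal=(h>75)&(h<95)&(s>90)&(z>.09),orange=(h>5)&(h<18)&(s>120)&(z>.09),
        caddytop=(z>.105)&(z<.13)&(y>-.2)&(y<.02)&(x>.4)&(x<.6),
        blue=(h>100)&(h<120)&(s>100)&(z>.05)&(y<-.2),foot=(z<.014)&(z>.004)&(s<60)&(v>100)&(y<-.28)&(y>-.45)&(x<.62)).items():
        m=cv2.morphologyEx((m&near).astype(np.uint8),cv2.MORPH_OPEN,np.ones((2,2),np.uint8))
        k,L,st,ce=cv2.connectedComponentsWithStats(m)
        for i in range(1,k):
            if st[i,4]<25: continue
            P=W[L==i]; print(nm,st[i],"mean",np.round(P.mean(0)*1000,1),"zrange",np.round(np.percentile(P[:,2],[2,98])*1000),rect(P))
top=cv2.imread("pics/top0.png")
c=cv2.hconcat([cv2.resize(top[180:260,235:335],(400,320),interpolation=2),cv2.resize(top[180:260,365:465],(400,320),interpolation=2)])
cv2.imwrite("pics/crop1.png",c)
E
```

```text
top table z 0.00014260978714353278
teal [267 209  14   9  66] mean [522.6 -22.4 116.5] zrange [114. 120.] (array([520.7, -21.5]), array([31.8, 16.8]), 80.3)
teal [265 221  14   8  67] mean [490.4 -17.  116.7] zrange [114. 120.] (array([491.5, -17.3]), array([32.3, 15.7]), 85.5)
orange [292 213  13   9  57] mean [nan nan nan] zrange [nan nan] (array([509.2, -84.2]), array([30.3, 13.2]), 70.2)
orange [290 226  14   7  59] mean [nan nan nan] zrange [nan nan] (array([480.8, -78.8]), array([31.6, 13.7]), 85.3)
caddytop [262 206  23  27 479] mean [505.4 -20.  112. ] zrange [ 10. 120.] (array([506.4, -11.3]), array([58.2, 62.4]), 80.6)
caddytop [258 210   5  20  57] mean [506.6  14.4 103.5] zrange [ 12. 118.] (array([501.4,  16.3]), array([17.9, 53.1]), 58.4)
caddytop [287 210  22  28 478] mean [nan nan nan] zrange [nan nan] (array([495.1, -76.7]), array([42.4, 71.1]), 67.7)
caddytop [282 212   6  22  62] mean [496.7 -48.5 102.2] zrange [  6. 120.] (array([495.3, -48. ]), array([14.9, 56.2]), 65.2)
caddytop [308 216   6  22  62] mean [ 488.5 -112.4   97.4] zrange [ 45. 119.] (array([ 488.3,
[... 325 characters left out ...]
] zrange [nan nan] (array([ 524.5, -341.7]), array([ 25.5, 120.4]), 89.4)
foot [402 193  15   2  30] mean [nan nan nan] zrange [nan nan] (array([ 583.6, -371.4]), array([ 9.8, 52.3]), 16.2)
foot [413 206   4  20  57] mean [nan nan nan] zrange [nan nan] (array([ 523.5, -391.7]), array([10.5, 52.8]), 85.0)
scene table z -0.0001732417435106326
caddytop [260 172  48  22 603] mean [nan nan nan] zrange [nan nan] (array([565.1, -63.2]), array([215.2,  53.7]), 35.6)
blue [ 378  178   35   59 1303] mean [nan nan nan] zrange [nan nan] (array([ 643.6, -357. ]), array([375.2,  26.8]), 9.8)
foot [372 231  42  27 440] mean [nan nan nan] zrange [nan nan] (array([ 526., -361.]), array([ 55.7, 126.7]), 83.9)
```

View pics/crop1.png

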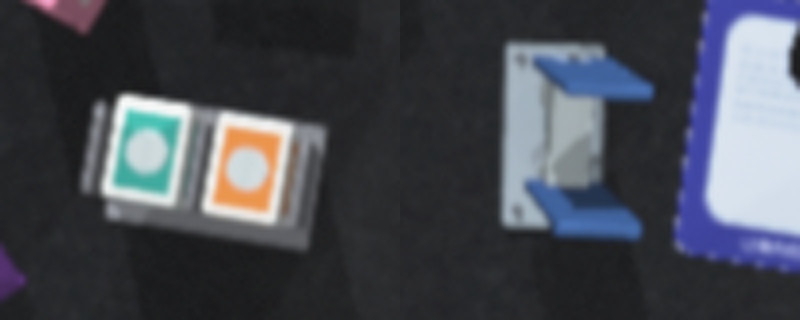

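The crop confirms it: teal top, left bay, about 8.5° clockwise yaw, centre near (0.5065, -0.020). The rack foot's left edge is at col ~390 and its right edge at col ~416, and the two blue plates are at rows ~196 and ~233. Next I refine the rack.

```bash
python3 - <<'E'
from h import *
f=np.load("top0.npz"); p,W,H=cloud("top",f["p"],f["d"])
c=calibration("top"); M=np.linalg.inv(c["world_to_cam"])
def ray(u,v,z,M=M,c=c):
    d=M[:3,:3]@[(u-c["cx"])/c["fx"],(v-c["cy"])/c["fy"],1]; return (M[:3,3]+d*(z-M[2,3])/d[2])*1000
for nm,u,v in(("TL",390.9,190.8),("BL",390,236.8),("TR",416.3,191.2)): print("foot",nm,ray(u-.4,v-.4,.008).round(1))
for n in("top","scene"):
    f=np.load(n+"0.npz"); p,W,H=cloud(n,f["p"],f["d"]); W=W*1000
    x,y,z=np.moveaxis(W,-1,0); h,s,v=np.moveaxis(H.astype(int),-1,0)
    b=(h>100)&(h<122)&(s>90)&(y<-320)&(y>-410)&(x>420)&(x<620)&(z>70)
    for nm,m in(("low",b&(x<500)),("up",b&(x>500))):
        P=W[m]; q=P[P[:,2]>(143 if nm=="low" else 162)]
        print(n,nm,len(P),len(q),"top mean",q.mean(0).round(1),"y",np.percentile(q[:,1],[1,99]).round(1),"x",np.percentile(q[:,0],[2,50,98]).round(1),"z",np.percentile(q[:,2],[50,98]).round(1),rect(q))
    r=(s<70)&(v>90)&(x>460)&(x<580)&(y<-335)&(y>-395)&(z>40)&(z<90)
    P=W[r]; A=np.c_[P[:,:2]-P[:,:2].mean(0),np.ones(len(P))]; k=np.linalg.lstsq(A,P[:,2],rcond=None)[0]
    print("rail",len(P),P.mean(0).round(1),"slope",k.round(3),"y",np.percentile(P[:,1],[2,98]).round(1),"x",np.percentile(P[:,0],[2,98]).round(1))
E
```

```text
foot TL [ 591.6 -326.     8. ]
foot BL [ 466.  -322.3    8. ]
foot TR [ 590.9 -395.3    8. ]
top low 238 83 top mean [ 463.5 -358.   148.6] y [-381.9 -333.4] x [459.4 464.  468.6] z [148.9 151.8] (array([ 464085.1, -357978.1]), array([ 9341.4, 49569. ]), 0.5)
top up 199 77 top mean [ 543.3 -360.7  169.7] y [-382.9 -335.6] x [539.3 543.8 547. ] z [170.  173.6] (array([ 542985.7, -359108.1]), array([ 7758.7, 47876.2]), 0.8)
rail 257 [ 521.9 -357.2   62.4] slope [ 0.245 -0.221 62.386] y [-371.1 -345.7] x [492.9 553.5]
scene low 584 85 top mean [ 460.6 -356.5  147.4] y [-379.9 -332. ] x [457.3 460.  466.9] z [148.  150.2] (array([ 462003.8, -356117.9]), array([48297.5, 10484. ]), 85.0)
scene up 593 89 top mean [ 539.7 -358.8  167.6] y [-382.4 -333.8] x [536.3 539.7 544.3] z [167.9 171.7] (array([ 540787.1, -357944.3]), array([49927.1,  8319.6]), 87.7)
rail 106 [ 535.1 -364.7   61.2] slope [ 0.341  0.307 61.208] y [-371.5 -347.6] x [484.1 566.2]
```

```bash
cat >> h.py <<'E'
def R(yaw,tilt=0,sign=1):
    "tool down, jaws along horizontal direction yaw; tilt tips fingers' x away from vertical, square to jaws"
    z=sign*np.array([np.cos(yaw),np.sin(yaw),0]); h=np.array([np.sin(yaw),-np.cos(yaw),0])
    x=np.sin(tilt)*h-np.cos(tilt)*np.array([0,0,1.]); return np.c_[x,np.cross(z,x),z]
YR=-.03; NR=np.array([-np.sin(.262)*np.cos(YR),-np.sin(.262)*np.sin(YR),np.cos(.262)])
XR=np.array([np.cos(.262)*np.cos(YR),np.cos(.262)*np.sin(YR),np.sin(.262)])
O=np.array([.5278,-.3588,.065])
def st(m=""):
    s=sense(); print(m,"t",round(s["clock"],2),"tcp",np.round(s["tool_pos"],4),"F",np.round(s["force"],1),"op",round(s["opening"],3),"q",np.round(s["joint_positions"],2))
E
python3 - <<'E'
from h import *
P=[([.5065,-.0197,.2],-.152,0),([.5065,-.0197,.07],-.152,0),([.45,-.225,.2],0,0),([.45,-.225,.061],0,0),([.45,-.225,.2],np.pi/2,0),([.45,-.225,.061],np.pi/2,0),(O+NR*.15,np.pi/2+YR,.262),(O+NR*.049,np.pi/2+YR,.262)]
for s in(1,-1):
    for p,y,t in P:
        q=ik(p,R(y,t,s)); print(s,None if q is None else np.round(q,2))
print(R(np.pi/2+YR,.262)[:,0],-NR)
E
```

```text
1 [-0.16  0.25 -0.18  1.14  0.    1.56]
1 [-0.16  0.35 -0.4   0.82  0.    1.56]
1 [-0.59  0.24 -0.19  1.14  0.    0.98]
1 [-0.59  0.36 -0.42  0.8   0.    0.98]
1 [-0.59  0.24 -0.19  1.14  0.   -0.59]
1 [-0.59  0.36 -0.42  0.8   0.   -0.59]
1 [-0.83  0.27 -0.16  0.96  0.19 -0.79]
1 [-0.8   0.38 -0.28  0.73  0.18 -0.75]
-1 [-0.16  0.25 -0.18  1.14  0.   -1.58]
-1 [-0.16  0.35 -0.4   0.82  0.   -1.58]
-1 [-0.59  0.24 -0.19  1.14  0.   -2.16]
-1 [-0.59  0.36 -0.42  0.8   0.   -2.16]
-1 [-0.59  0.24 -0.19  1.14  0.    2.55]
-1 [-0.59  0.36 -0.42  0.8   0.    2.55]
-1 [-0.83  0.27 -0.16  0.96  0.19  2.36]
-1 [-0.8   0.38 -0.28  0.73  0.18  2.39]
[ 0.25889627 -0.00776922 -0.96587388] [ 0.25889627 -0.00776922 -0.96587388]
```

```bash
python3 - <<'E'
from h import *
move_linear([.19,.36,.235],velocity=.25); st()
Rg=R(-.15)
move_pose([.40,-.02,.235],Rg); st()
move_linear([.5065,-.0197,.16],velocity=.2)
print(move_linear([.5065,-.0197,.069],velocity=.1,max_force=8)); st("down")
p,W,H=cloud("scene"); cv2.imwrite("pics/s1.png",cv2.resize(p[140:260,200:360,::-1],(800,600)))
E
```

```text
t 0.96 tcp [0.1905 0.3611 0.2352] F [-0.1  0.3  0.4] op 0.999 q [ 0.93  0.04 -0.34  1.19  0.    1.3 ]
 t 2.56 tcp [ 0.4001 -0.0193  0.2349] F [0.1 0.6 1.3] op 1.0 q [-0.21  0.02 -0.35  1.19  0.    1.51]
False
down t 4.42 tcp [ 0.5071 -0.0198  0.0697] F [0.2 0.3 0.6] op 0.998 q [-0.16  0.35 -0.4   0.82 -0.    1.56]
```

View pics/s1.png

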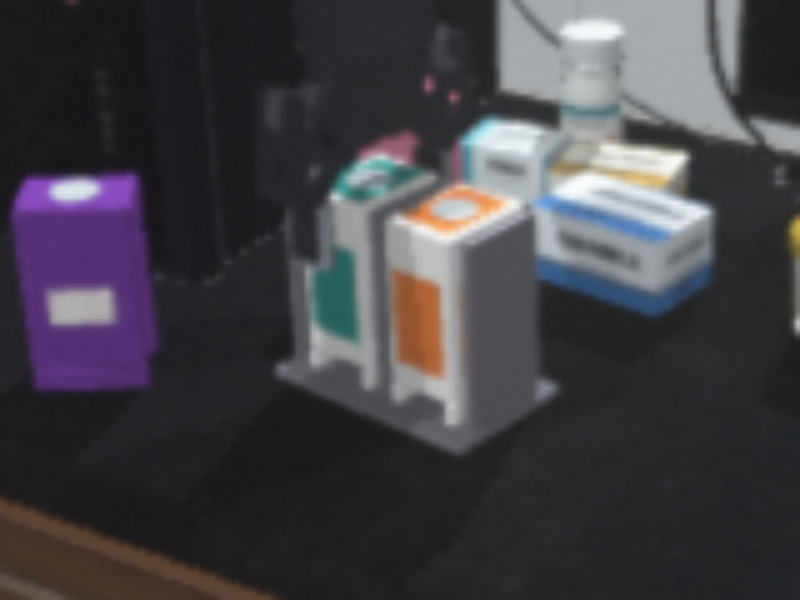

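The near finger is in front of the teal face, around (315,250) in the crop. It sits a bit left, which is mostly parallax, and the neighbour is clear. I grab and lift.

```bash
python3 - <<'E'
from h import *
grab(45); st("grab")
move_linear([.5065,-.0197,.085],velocity=.06); st("lift")
move_linear([.5065,-.0197,.215],velocity=.15); st("up")
move_pose([.45,-.225,.215],R(0)); st("over")
p,W,H=cloud("scene"); p2,W2,H2=cloud("top")
cv2.imwrite("pics/s2.png",cv2.hconcat([cv2.resize(p[120:270,240:400,::-1],(400,375)),cv2.resize(p2[150:300,240:400,::-1],(400,375))]))
E
```

```text
grab t 4.8 tcp [ 0.5072 -0.0198  0.0697] F [-0.4  0.8  4. ] op 0.722 q [-0.16  0.35 -0.4   0.82  0.    1.56]
lift t 5.22 tcp [ 0.5066 -0.0197  0.0852] F [ 0.7  0.5 -3.3] op 0.722 q [-0.16  0.34 -0.37  0.86  0.    1.56]
up t 6.23 tcp [ 0.5058 -0.0196  0.2139] F [ 0.4 -0.1 -2.7] op 0.722 q [-0.16  0.25 -0.15  1.18  0.    1.56]
over t 7.09 tcp [ 0.4499 -0.2241  0.2144] F [ 0.5  0.  -2.8] op 0.725 q [-0.59  0.24 -0.16  1.18  0.    0.98]
```

View pics/s2.png

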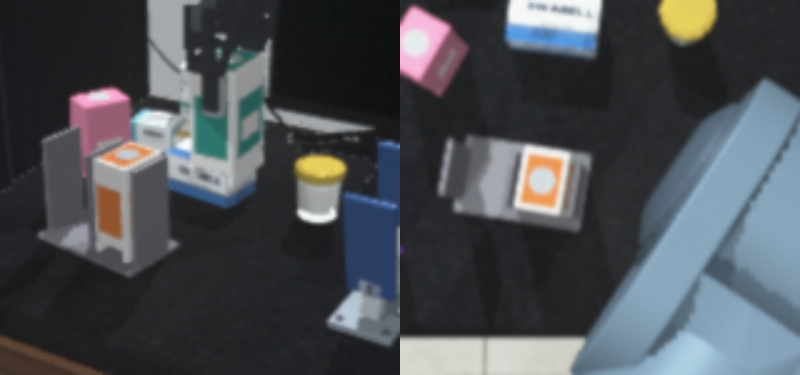

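The teal pack is held upright at (215,120) in the left crop, and the orange pack stayed in its bay. Now I stand it down.

```bash
python3 - <<'E'
from h import *
move_linear([.45,-.225,.085],velocity=.15)
print(move_linear([.45,-.225,.058],velocity=.03,max_force=4)); st("touch")
ungrasp(); pause(.2); st("open"); s=sense()["tool_pos"]
move_linear([s[0],s[1],.16],velocity=.15); st()
move_linear([.40,-.10,.30],velocity=.3)
p,W,H=cloud("scene"); x,y,z=np.moveaxis(W*1000,-1,0); h,sa,v=np.moveaxis(H.astype(int),-1,0)
m=(z>102)&(z<118)&(x>390)&(x<520)&(y<-170)&(y>-280); print("scene",m.sum(),rect(W[m]),np.percentile(z[m],[50,95]))
cv2.imwrite("pics/s3.png",cv2.resize(p[140:260,260:420,::-1],(800,600)))
p,W,H=cloud("top"); x,y,z=np.moveaxis(W*1000,-1,0)
m=(z>102)&(z<118)&(x>390)&(x<520)&(y<-170)&(y>-280); print("top",m.sum(),rect(W[m]) if m.any() else 0)
E
```

```text
True
touch t 8.9 tcp [ 0.4501 -0.2249  0.0635] F [0.9 0.2 3.5] op 0.718 q [-0.59  0.35 -0.41  0.8   0.    0.98]
open t 9.47 tcp [ 0.4488 -0.2241  0.0625] F [-0.1  0.1  0.6] op 0.999 q [-0.59  0.36 -0.42  0.8   0.    0.98]
 t 10.27 tcp [ 0.4483 -0.2238  0.1593] F [ 0.2  0.8 -0.3] op 1.002 q [-0.59  0.27 -0.26  1.04  0.    0.98]
scene 295 (array([ 447.9, -219.9]), array([63.1, 46.9]), 0.2) [109.89240898 111.59800318]
top 486 (array([ 449.9, -222. ]), array([60.8, 44.4]), 0.4)
```

View pics/s3.png

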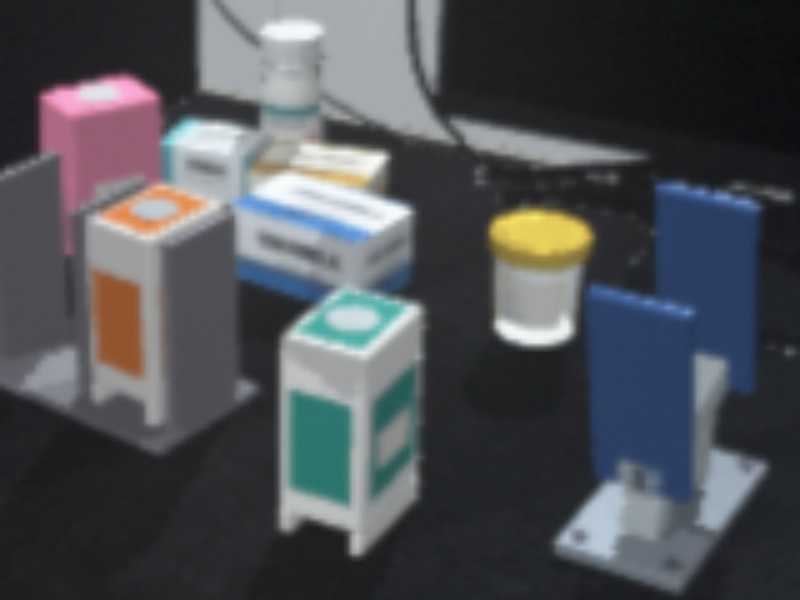

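The pack stands squarely, shown at (350,430) in the crop. Its centre is near (0.4495, -0.222) and the neighbours are undisturbed. Now I regrip on the y faces.

```bash
python3 - <<'E'
from h import *
Rt=R(np.pi/2+YR,.262)
print(ik(O+NR*.20,Rt) is not None)
move_pose([.4495,-.222,.18],R(np.pi/2)); st("over")
print(move_linear([.4495,-.222,.0625],velocity=.12,max_force=8)); st("down")
grab(45); st("grab"); h=sense()["tool_pos"]
np.save("h.npy",h)
move_linear([h[0],h[1],.08],velocity=.06); st("lift")
move_linear([h[0],h[1],.27],velocity=.2)
move_pose(O+NR*(h[2]+.135),Rt); st("above rail")
print("err",np.round((sense()["tool_pos"]-(O+NR*(h[2]+.135)))*1000,1))
p,W,H=cloud("scene"); p2,W2,H2=cloud("top")
cv2.imwrite("pics/s4.png",cv2.hconcat([cv2.resize(p[120:270,320:480,::-1],(400,375)),cv2.resize(p2[150:300,330:490,::-1],(400,375))]))
E
```

```text
True
over t 12.71 tcp [ 0.4494 -0.222   0.1799] F [-0.2  0.6 -0.1] op 0.999 q [-0.59  0.25 -0.23  1.09  0.   -0.58]
False
down t 13.84 tcp [ 0.4501 -0.2224  0.0632] F [0.3 0.  0.6] op 1.002 q [-0.59  0.35 -0.42  0.8   0.   -0.59]
grab t 14.28 tcp [ 0.4499 -0.2221  0.063 ] F [-0.4  1.9  4.2] op 0.53 q [-0.59  0.35 -0.42  0.8   0.   -0.59]
lift t 14.72 tcp [ 0.4501 -0.2223  0.0803] F [ 0.2  0.2 -2.2] op 0.535 q [-0.59  0.33 -0.39  0.84 -0.   -0.59]
above rail t 16.43 tcp [ 0.4751 -0.3571  0.2545] F [ 0.8 -0.2 -2. ] op 0.537 q [-0.85  0.24 -0.09  1.07  0.19 -0.8 ]
err [-1.4  0.2 -1.8]
```

View pics/s4.png

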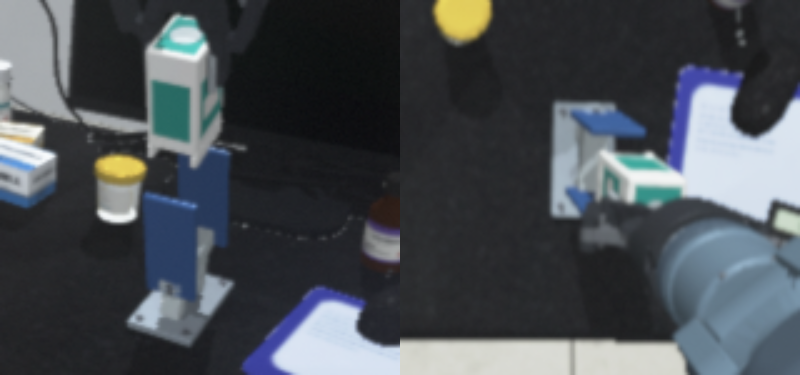

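The pack is held above the rail with its tilt matched to the slope (left crop, (185,90)). I check the pack and plates in rail coordinates from the same camera before lowering.

```bash
cat >> h.py <<'E'
def rail(W): 
    B=np.c_[XR,np.cross(NR,XR),NR]; return (W-O)@B*1000
E
python3 - <<'E'
from h import *
for n in("scene","top"):
    p,W,H=cloud(n); Q=rail(W); x,y,z=np.moveaxis(Q,-1,0); h,s,v=np.moveaxis(H.astype(int),-1,0)
    near=(abs(x)<75)&(abs(y)<50)
    def rep(nm,m): 
        P=Q[m]; print(n,nm,len(P),*[np.percentile(P[:,i],[2,25,50,75,98]).round(1) for i in range(3)]) if len(P)>5 else print(n,nm,"none")
    pk=near&(z>105)&(((h>75)&(h<95)&(s>90))|((s<50)&(v>120)))
    rep("pack",pk); rep("teal front",near&(z>105)&(h>75)&(h<95)&(s>90)&(x<-20))
    b=near&(h>100)&(h<122)&(s>90)&(z>20)&(z<105); rep("low plate",b&(x<0)); rep("up plate",b&(x>0))
E
```

```text
scene pack 1387 [-34.  -32.2 -30.8 -18.2  19.1] [-25.4 -17.3  -2.6  11.3  29.1] [141.2 179.6 217.8 244.7 424.7]
scene teal front 307 [-34.3 -32.9 -32.3 -31.5 -22.3] [-12.4  -5.    2.4  10.9  17.9] [165.8 178.8 193.6 206.3 245.2]
scene low plate 580 [-47.4 -46.  -45.2 -44.3 -39.7] [-23.2 -12.9  -0.6  12.8  25. ] [21.6 42.3 63.9 84.  99. ]
scene up plate 445 [33.9 35.9 36.8 37.6 41.4] [-23.  -14.9  -3.8  10.   25.3] [22.  41.1 58.8 76.2 97.8]
top pack 659 [-5.2 16.1 25.4 30.7 55.7] [-38.8 -11.9   3.6  22.1  26.6] [143.4 201.5 243.3 246.6 697. ]
top teal front none
top low plate 30 [-40.3 -37.8 -37.5 -37.1 -36.7] [ 7.5 15.4 19.8 22.9 23.9] [21.8 31.3 41.2 52.7 74.7]
top up plate 164 [38.8 42.3 44.5 44.7 45. ] [-22.9 -11.8   0.5  14.3  24.3] [ 28.6  51.6  82.   96.9 100. ]
```

```bash
cat >> h.py <<'E'
def T(x,y,z): return O+np.c_[XR,np.cross(NR,XR),NR]@np.array([x,y,z])/1000
def sr(m): print(m,"rail tcp",rail(sense()["tool_pos"]).round(2)); st()
E
python3 - <<'E'
from h import *
Rt=R(np.pi/2+YR,.262)
h=np.load("h.npy")[2]*1000
print(move_linear(T(1,-.5,h+6),frame=Rt,velocity=.1,max_force=10)); sr("above")
print(move_linear(T(1,-.5,h-16),velocity=.025,max_force=6)); sr("seat")
p,W,H=cloud("scene")
cv2.imwrite("pics/s5.png",cv2.resize(p[140:260,340:460,::-1],(600,600)))
E
```

```text
False
above rail tcp [ 1.59 -0.96 69.77]
 t 18.07 tcp [ 0.5112 -0.3593  0.1328] F [-0.4 -0.  -3.3] op 0.538 q [-0.81  0.35 -0.25  0.77  0.18 -0.76]
True
seat rail tcp [ 0.68 -0.11 50.73]
 t 18.77 tcp [ 0.5153 -0.3585  0.1142] F [-1.5  0.4  4.2] op 0.533 q [-0.8   0.38 -0.27  0.74  0.18 -0.75]
```

View pics/s5.png

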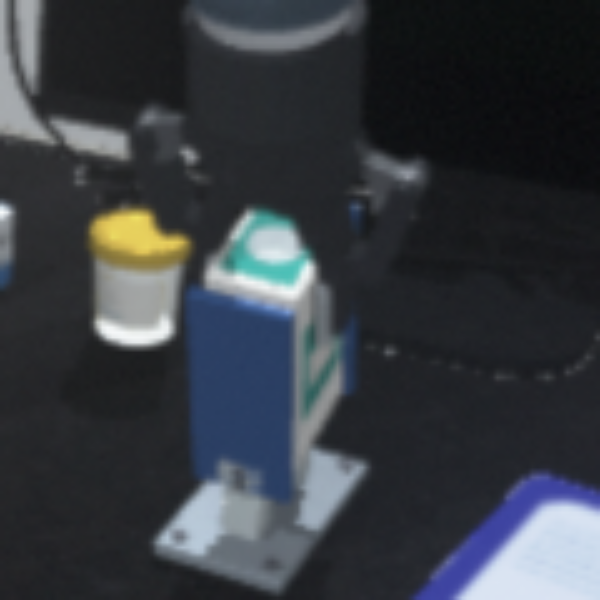

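The pack is astride the rail, and its TCP height of 50.7 mm matches the expected 51. The pack top is level with the lower plate's top, around (260,280). Now I slide it down to the stop.

```bash
python3 - <<'E'
from h import *
print(move_linear(T(-13,-.3,51),velocity=.02,max_force=10)); sr("slid")
s=sense(); print("F rail",(np.c_[XR,np.cross(NR,XR),NR].T@s["force"]).round(1))
E
```

```text
True
slid rail tcp [-5.89 -0.24 50.79]
 t 19.25 tcp [ 0.509  -0.3585  0.1125] F [ 1.  -1.   0.9] op 0.534 q [-0.81  0.37 -0.29  0.73  0.19 -0.76]
F rail [ 1.3 -1.   0.6]
```

```bash
python3 - <<'E'
from h import *
B=np.c_[XR,np.cross(NR,XR),NR]
print(move_linear(T(-13,-.3,51),velocity=.02,max_force=14)); sr("again"); print("F rail",(B.T@sense()["force"]).round(1))
pause(.3); sr("settle"); print("F rail",(B.T@sense()["force"]).round(1))
ungrasp(); pause(.3); sr("open")
r=rail(sense()["tool_pos"])
move_linear(T(r[0],r[1],r[2]+120),velocity=.12); st("out")
move_linear([.40,-.12,.30],velocity=.25); st("away")
for n in("scene","top"):
    p,W,H=cloud(n); Q=rail(W); x,y,z=np.moveaxis(Q,-1,0); h,s,v=np.moveaxis(H.astype(int),-1,0)
    near=(abs(x)<60)&(abs(y)<45)&(z>15)&(z<110)
    for nm,m in(("pack top",near&(z>93)&(((h>75)&(h<95)&(s>90))|((s<50)&(v>120)))),("low plate",near&(h>100)&(h<122)&(s>90)&(x<0)),("up",near&(h>100)&(h<122)&(s>90)&(x>0))):
        P=Q[m]
        if len(P)>5: print(n,nm,len(P),*[np.percentile(P[:,i],[2,50,98]).round(1) for i in range(3)])
    cv2.imwrite(f"pics/{n}6.png",p[:,:,::-1])
    if n=="scene": a=p
cv2.imwrite("pics/s6.png",cv2.hconcat([cv2.resize(a[150:260,240:460,::-1],(480,240)),cv2.resize(p[175:255,375:455,::-1],(240,240))]))
E
```

```text
True
again rail tcp [-5.700e+00 -4.000e-02  5.093e+01]
 t 19.53 tcp [ 0.5091 -0.3583  0.1127] F [ 0.9 -0.1  1.4] op 0.534 q [-0.81  0.37 -0.29  0.72  0.19 -0.77]
F rail [ 1.2 -0.   1.1]
settle rail tcp [-5.62 -0.07 50.92]
 t 19.83 tcp [ 0.5092 -0.3583  0.1127] F [0.2 0.1 2.4] op 0.534 q [-0.81  0.37 -0.29  0.72  0.19 -0.77]
F rail [0.8 0.1 2.2]
open rail tcp [-5.32 -0.11 51.01]
 t 20.61 tcp [ 0.5095 -0.3584  0.1129] F [-0.2  0.5  0.8] op 0.993 q [-0.81  0.37 -0.29  0.72  0.19 -0.77]
out t 21.76 tcp [ 0.4781 -0.357   0.2279] F [0.  0.6 0.1] op 1.001 q [-0.85  0.25 -0.15  1.    0.2  -0.81]
away t 22.95 tcp [ 0.4002 -0.1206  0.2996] F [-0.5  0.   0.5] op 0.997 q [-0.55 -0.18 -0.41  1.11  0.14 -0.51]
scene pack top 309 [-35.7  -9.2  21.2] [-20.3   0.   23.4] [ 95.4  98.5 100.9]
scene low plate 604 [-47.3 -45.2 -40.1] [-23.3  -0.6  24.8] [17.  61.7 98.7]
scene up 172 [34.5 37.7 42.9] [-23.1 -17.4  24. ] [18.2 91.  99.1]
top pack top 454 [-34.3  -4.7  24.5] [-21.6   0.7  22.3] [ 94.6  98.5 101.5]
top low plate 91 [-45.  -40.  -37.3] [-23.6   4.9  24.3] [ 26.9  97.5 102.2]
top up 186 [38.  44.4 45.1] [-23.2   2.2  24.3] [ 15.7  81.  100.1]
```

View pics/s6.png

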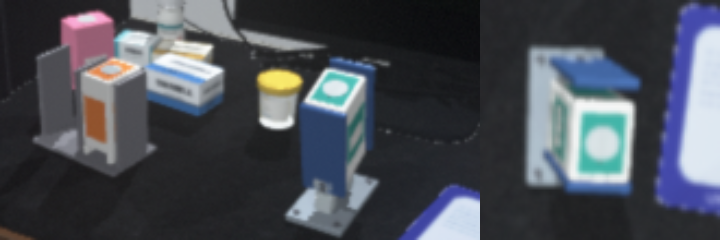

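The pack sits on the rail between the plates, top z 98.5 mm against 98 expected, with the bystanders in place. The push relaxed before release, so a sub-millimetre gap at the stop is possible. I'll regrip, hold a light push against the stop and release under that load.

```bash
python3 - <<'E'
from h import *
B=np.c_[XR,np.cross(NR,XR),NR]; F=lambda m:print(m,"F rail",(B.T@sense()["force"]).round(1),"tcp",rail(sense()["tool_pos"]).round(2))
Rt=R(np.pi/2+YR,.262)
move_pose(T(-5.5,0,171),Rt); F("above")
print(move_linear(T(-5.5,0,52),frame=Rt,velocity=.12,max_force=10)); pause(.2); F("down")
grab(30); F("grab")
for x in(-6.2,-7,-7.8,-8.6):
    hit=move_linear(T(x,0,51.5),velocity=.01,max_force=20); pause(.2); F(f"push {x} {hit}")
    if hit or (B.T@sense()["force"])[0]>5: break
ungrasp(); pause(.3); F("open")
r=rail(sense()["tool_pos"])
move_linear(T(r[0],r[1],r[2]+120),velocity=.12)
move_linear([.40,-.12,.30],velocity=.25); st("away")
p,W,H=cloud("scene"); p2,W,H=cloud("top"); Q=rail(W); x,y,z=np.moveaxis(Q,-1,0); h,s,v=np.moveaxis(H.astype(int),-1,0)
P=Q[(abs(x)<45)&(abs(y)<45)&(z>93)&(z<110)&(((h>75)&(h<95)&(s>90))|((s<50)&(v>120)))]; print(len(P),*[np.percentile(P[:,i],[2,50,98]).round(1) for i in range(3)])
cv2.imwrite("pics/s7.png",cv2.hconcat([cv2.resize(p[150:260,240:460,::-1],(480,240)),cv2.resize(p2[175:255,375:455,::-1],(240,240))]))
E
```

```text
above F rail [ 0.1 -0.   0.7] tcp [ -5.54   0.8  171.32]
False
down F rail [0.4 0.6 0.6] tcp [-4.98 -0.46 52.75]
grab F rail [-0.8  0.7  1.9] tcp [-5.49  0.06 52.14]
push -6.2 False F rail [0.6 1.7 5.1] tcp [-5.52  0.06 52.13]
push -7 False F rail [1.7 2.3 5. ] tcp [-5.810e+00 -5.000e-02  5.216e+01]
push -7.8 False F rail [5.5 3.4 4. ] tcp [-5.830e+00 -5.000e-02  5.218e+01]
open F rail [0.1 0.3 0.3] tcp [-7.83e+00 -3.00e-02  5.15e+01]
away t 30.31 tcp [ 0.4002 -0.1206  0.2996] F [ 0.4 -0.2  0.5] op 0.996 q [-0.54 -0.17 -0.4   1.11  0.13 -0.5 ]
466 [-34.6  -5.4  24.1] [-22.1   0.4  21.9] [ 94.2  98.6 102.1]
```

View pics/s7.png

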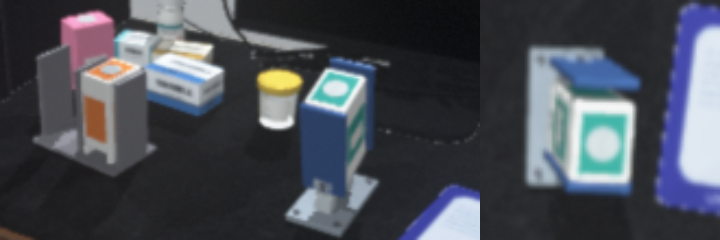

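The pack moved 0.3 mm and then met a firm stop: 5.5 N with no further motion. I released it under that load. The picture shows it upright between the plates and touching the lower one, with the cup (278,98), swab box (185,82) and orange pack (110,105) unmoved. I hand in.

```bash
python3 -c "
from cell import *
close_job()"
```

```text
the job is handed in; nothing more can be done
```

The teal pack is on the rack's rail, between the blue plates and down against the lower one, and the job is handed in at about 30 s of the 61 s allowed.

**What I did:** I gripped the pack by its x faces in the caddy, stood it on the open worktop and let go. I then took it by its y faces, set it on the rail with matching tilt, slid it down to the stop and released it.

**Last checks:**
- **Seating:** the top of the pack is about 98.5 mm above the rail, against 98 expected. It is centred sideways to within about 0.5 mm.
- **Contact with the lower plate:** after the first release I could not rule out a sub-millimetre gap. I regripped and pushed again. The pack moved 0.3 mm, then stopped firmly at 5.5 N, and I released it under that load. The camera puts its centre at about -5.3 mm, against -6 expected, which is within the 2 mm calibration.
- **Bystanders:** the orange pack, sample cup and swab box looked unmoved in the final pictures. I judged this by eye and did not measure it.

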